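# Break the lid stay and shut the parts chest

### The arm

A 6-joint arm with a two-finger parallel gripper is mounted at the origin on a cart in front of the work surface, level with it; the furniture and walls round the work are solid. World frame = base frame: x ahead of the robot, y to its left, z up, the work surface at z = 0. Lengths are in mm, angles in rad, forces in N, time in s.
With the tool pointing down it reaches from about 325 to 775 mm from the base axis. Payload 9.3 kg.
Tool frame: the origin (TCP) lies between the finger pads; the fingertips stand arm.finger_overhang ahead of it and the grasp point (between the pads) lies 6 mm ahead of it (arm.finger_overhang is the distance from the TCP to the fingertips, in mm); z points along the fingers, y is the direction in which the jaws open and shut (so a half turn about z gives the same grasp; the last joint's range is limited). The gripper opens to 85 mm and grips with 20 to 120 N. Pads are 22 mm wide; open, the fingers measure 114 mm over their backs; the gripper's body (76 mm by 85 mm) begins 54 mm behind the grasp point. The pads swing forward as they close: fully open they stand 13 mm farther back than shut.
Start: joints at [-1.256, 0.259, 0.021, 1.334, 0, 1.418], TCP at [248.001, -490.91, 256.279] pointing down, gripper open.
Joint ranges: [-3.04, 3.04], [-0.91, 1.82], [-1.04, 1.36], [-1.92, 1.95], [-1.52, 1.45], [-3.14, 3.14]. Speed limits (rad/s): [2.22, 2.22, 2.79, 3.14, 3.14, 3.14].

### API

Orientations are given as a unit quaternion [x, y, z, w].
In Python, from workcell import arm gives the robot as it stands. The module is installed in compiled form; this text tells all that it offers.
- The arm moves only by the tool drive_tool, never from a script. Its argument "deltas" is a list of rows, each a list of 4 numbers: the shift along the tool's x, y, z in units of 30 mm (1.0 is 30 mm), then the turn about the tool's z in units of 5 degrees (1.0 is 5 degrees). A call has 1 to 8 rows; each row shifts and turns the commanded pose from where the row before left it, along the tool's axes as they then stand; what a row does not reach is not made up. A row lasts 1/12 s, in which the tool goes at most 41.7 mm and 7.16 degrees, less where a joint would pass 70% of its speed; a pose out of reach is approached as far as the arm can. A call is refused whole if a number of a shift passes 1 or a number of a turn 1, either way. A call with a gripper value outside its range is refused whole. "hand" is the closure in counts, from 0 (fully open) to 255 (shut), set as the call begins (left out, the last holds). The fingers move at their own pace and stop on an object; the grip force is fixed at half the most. Time passes only in rows, so rows that do not move let the fingers close. It gives the time, the measured TCP pose, the force and the opening at its end, in the units of the state.
- arm.read_state(): the state, without advancing time (a new reading comes with each control period).
- arm.camera(name): name is "scene" or "top" or "wrist"; returns (picture, depth): 480x640x3 uint8, red, green, blue; 480x640 float32, mm along the optical axis (not along the pixel's ray), 0 where there is no reading.
- arm.camera_info(name): a dict with "K" (3x3 intrinsics, pixels), "cam_to_world" (4x4, takes a point from camera to world coordinates); the wrist camera has in their place "T_tool_cam" (4x4, takes a point from camera to tool coordinates, whose origin is the TCP and whose axes are the flange's). Camera axes: x right, y down, z forward; pixel columns grow to the right and rows downward; lengths in mm; the calibration is good to about 2 mm. A picture is of the moment at which its call begins: read the wrist's pose just before it. camera_info takes no time and is no camera call.
- arm.finish_job(): hands the job in, once; it reports no verdict.
The state is a dict: "time": time; "joint_positions": joint angles; "qvel": joint speeds; "tau": joint torques, N m; "tcp_pos": TCP position; "eef_rot": TCP orientation; "contact_force": force on the tool from outside, world axes, zero at the start; "wrist_torque": the same for the moment, N m; "opening": finger opening in mm.
Only numpy, scipy, OpenCV 4.12 (cv2) and the standard library are available. Lean on these libraries where they do the work, as an engineer would, in place of code of your own. Each camera call takes 0.05 s, during which the arm holds its last target.

### The job

The small plywood parts chest stands open, its lid held up by a locked folding stay on its side. Break the stay by pressing its knuckle down past the lock, then lower the lid gently, without slamming it, until it is fully shut, and let go.

Things in the scene. Friction and masses are not known exactly. Their poses are not given: they have to be found in the camera images.
- stay_bar (a point): black round push bar, 16 mm thick, 84 mm long, level, sticking out from the stay's knuckle on the chest's right side as the robot sees it. Point: on its axis, 72 mm outside the lid's side, 29 mm from the outer end; y axis: along it, towards the chest. Pressed down with a few N it passes the lock and folds: in a 30 mm descent it also moves about 11 mm towards the hinge; it stays where it is left
- lid_front (a point): point on the lid's upper face, midway across, 22 mm behind its front (free) edge. Lid: plywood, 240 wide (y) x 212 x 12 mm. x axis: in its plane, towards the hinge; y: along the hinge, to the robot's left; z: out of the upper face. Hinge axis (far edge): 190 mm along +x, 14 mm along -z from here, 110 mm above the worktop. The chest (210 x 240, 110 mm high) is fixed
- lid (a joint): how far the lid has been lowered, rad: 0 open 55 degrees and held by the locked stay, 0.96 fully shut. The hinge is stiff: once the stay is broken the lid stays wherever it is left, and goes down when the front of its upper face is pressed with about 3 to 10 N; the stay then folds on by itself
- stay_knuckle (a joint): folding of the stay (two flat steel links of 77 mm, one riveted to the lid's side, one to the chest's side, joined at the knuckle), rad: 0 locked, bowed slightly up; 0.16 straight; growing as the knuckle folds down, to about 2 with the lid shut

How it is judged (in metres and radians):
On the way:
1. the stay is broken: its knuckle has folded to more than 0.4 rad (value of joint stay_knuckle above 0.4 rad), for 0.1 s.
At the end, for the whole second after the job is handed in: the lid is fully shut (joint lid above 0.91 rad, front edge within about 10 mm of the rim) and at rest, with the stay folded (joint stay_knuckle above 1.5 rad) (value of joint lid above 0.91 rad and velocity of joint lid below 0.05 rad/s and value of joint stay_knuckle above 1.5 rad); the robot touches nothing.
It fails at once if the lid is slammed: it turns faster than 2 rad/s (its front edge faster than about 0.4 m/s) (velocity of joint lid above 2 rad/s).
It also fails if it takes over 40 s, if anything falls off the work surface, if the arm or the gripper's body presses on something with over 40 N, if the wrist force passes 120 N, or if a joint passes its speed limit or range.

## Working session

There is one attempt and no reset: what is moved stays moved. The work goes in short steps, Python scripts to look and compute and a tool call to move; the robot and the scene stay as the last step left them, time stands still between calls to the robot, and variables do not carry over. Pictures are saved under pics/ and viewed, and the job is handed in when it is done.

Besides the shell and the picture viewer there is one more tool, called after ">>>" as name([rows], argument=value, ...), one row to a line, values as JSON. drive_tool: Moves the arm, as the interface text tells. Its arguments: {"type":"object","properties":{"deltas":{"type":"array","items":{"type":"array","items":{"type":"number"}}},"hand":{"type":"number"}},"required":["deltas"]}

```bash
mkdir -p pics
python3 - <<'E'
from workcell import arm
import cv2
s=arm.read_state()
print({k:(v if not hasattr(v,'__len__') else [round(float(x),4) for x in v]) for k,v in s.items()}, arm.finger_overhang)
for n in ("scene","top"):
    p,d=arm.camera(n); cv2.imwrite(f"pics/{n}0.png",p[:,:,::-1])
    import numpy as np; np.save(f"{n}_d.npy",d); np.save(f"{n}_K.npy",arm.camera_info(n)["K"]); np.save(f"{n}_T.npy",arm.camera_info(n)["cam_to_world"])
    print(np.array(arm.camera_info(n)["cam_to_world"]).round(2))
E
```

```text
{'time': 0.0, 'joint_positions': [-1.2556, 0.2592, 0.0207, 1.3337, -0.0, 1.4182], 'qvel': [0.0022, -0.0009, 0.0016, -0.0009, -0.0002, 0.0009], 'tau': [0.0004, -55.5646, 34.4525, 0.0137, -0.0002, -0.0], 'tcp_pos': [247.9164, -490.6544, 255.6297], 'eef_rot': [0.9728, 0.2318, -0.0001, -0.0007], 'contact_force': [-0.5271, 0.2518, 0.0093], 'wrist_torque': [-0.0114, -0.0231, 0.0094], 'opening': 85.30859457890023} 25.0
[[-8.1000e-01 -4.1000e-01  4.2000e-01  2.4496e+02]
 [-5.9000e-01  5.6000e-01 -5.8000e-01  5.7956e+02]
 [ 0.0000e+00 -7.2000e-01 -7.0000e-01  8.4463e+02]
 [ 0.0000e+00  0.0000e+00  0.0000e+00  1.0000e+00]]
[[-1.00000e-02 -9.90000e-01  1.30000e-01  4.80420e+02]
 [-1.00000e+00  1.00000e-02  2.00000e-02  5.84200e+01]
 [-2.00000e-02 -1.30000e-01 -9.90000e-01  1.09337e+03]
 [ 0.00000e+00  0.00000e+00  0.00000e+00  1.00000e+00]]
```

View pics/scene0.png

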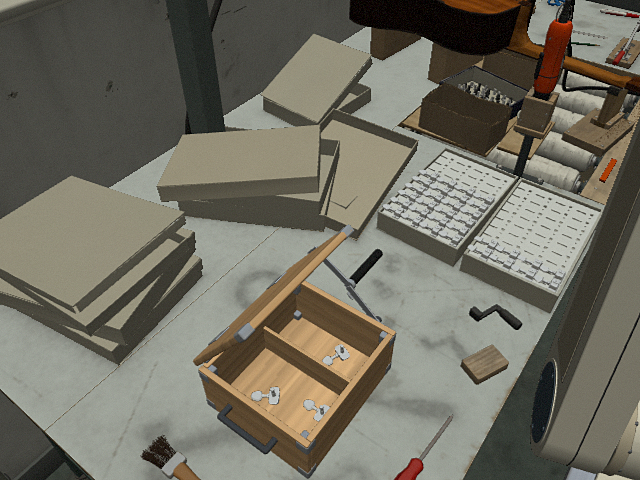

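View pics/top0.png

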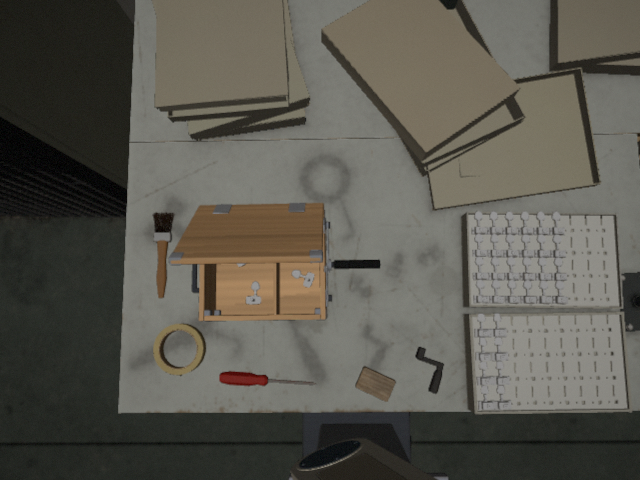

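The top view shows the chest at columns 200-327, rows 205-320, with its hinge at the top. The black bar is at columns 333-380, row 265. Next I'll measure these points.

```bash
cat > h.py <<'E'
import numpy as np
def pt(n,u,v,r=1):
    d=np.load(f"{n}_d.npy");K=np.load(f"{n}_K.npy");T=np.load(f"{n}_T.npy")
    w=d[v-r:v+r+1,u-r:u+r+1]; z=np.median(w[w>0]) if (w>0).any() else np.nan
    c=np.linalg.inv(K)@[u,v,1]*z
    return (T[:3,:3]@c+T[:3,3]).round(1)
E
python3 - <<'E'
from h import *
print("bar top")
for u in range(336,382,5): print(u,pt("top",u,265,0),pt("top",u,264,0))
print("bar scene")
for uv in [(377,254),(371,261),(365,267),(358,275)]: print(uv,pt("scene",*uv,0))
print("lid top")
for uv in [(250,215),(250,225),(250,235),(250,245),(250,255),(250,260),(185,258),(318,258),(318,212),(205,212)]: print(uv,pt("top",*uv))
print("rim")
for uv in [(202,300),(325,300),(260,318),(202,318),(324,318),(400,300)]: print(uv,pt("top",*uv,0))
import cv2
a=cv2.imread("pics/top0.png")[190:340,160:400]; cv2.imwrite("pics/topc.png",cv2.resize(a,None,fx=3.3,fy=3.3,interpolation=cv2.INTER_CUBIC))
a=cv2.imread("pics/scene0.png")[210:360,290:450]; cv2.imwrite("pics/scc.png",cv2.resize(a,None,fx=4,fy=4,interpolation=cv2.INTER_CUBIC))
E
```

```text
bar top
336 [561.1  57.9 156.7] [563.   57.9 154.8]
341 [560.9  48.9 157.2] [562.9  48.8 154.9]
346 [561.1  39.8 154.1] [562.6  39.9 157.2]
351 [560.9  30.8 154.1] [562.5  30.8 156.9]
356 [560.7  21.8 155.4] [562.6  21.8 155. ]
361 [560.5  12.9 156.5] [nan nan nan]
366 [560.4   3.9 156.3] [562.3   3.8 155.2]
371 [560.2  -5.  158.1] [562.2  -5.2 155.8]
376 [560.3 -14.2 155. ] [561.9 -14.1 157.1]
381 [573.3 -36.6   0.6] [575.9 -37.1  -4.3]
bar scene
(377, 254) [558.9  -9.  155.1]
(371, 261) [558.2  11.2 155.1]
(365, 267) [558.4  29.8 156.2]
(358, 275) [557.2  53.  157.8]
lid top
(250, 215) [654.1 213.6 161. ]
(250, 225) [629.6 207.5 197.1]
(250, 235) [607.  201.7 230.8]
(250, 245) [586.6 197.1 257.9]
(250, 255) [567.3 192.2 286.2]
(250, 260) [559.2 191.8 288.5]
(185, 258) [563.5 293.6 289.2]
(318, 258) [560.8  85.7 289.8]
(318, 212) [659.1  89.6 154.7]
(205, 212) [663.2 299.4 149.1]
rim
(202, 300) [502.  312.  108.8]
(325, 300) [499.6  79.5 104.4]
(260, 318) [467.2 201.8 108.8]
(202, 318) [468.3 311.8 106.9]
(324, 318) [466.   81.7 106.7]
(400, 300) [500.  -74.7  -3.2]
```

View pics/topc.png

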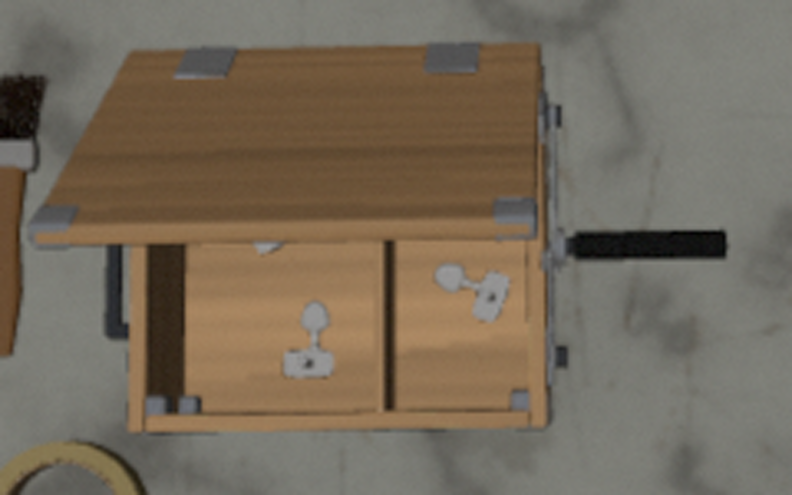

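View pics/scc.png

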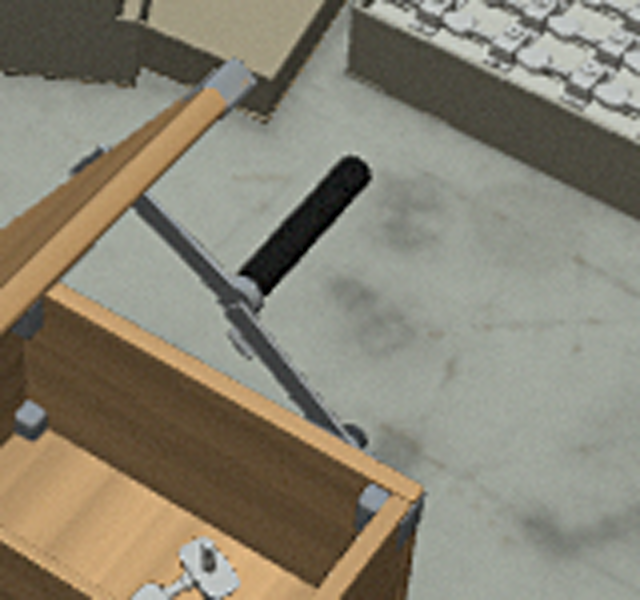

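Run:
```python
from h import *
d=np.load("top_d.npy");K=np.load("top_K.npy");T=np.load("top_T.npy")
v,u=np.mgrid[0:480,0:640]
c=np.stack([u,v,np.ones_like(u)],-1)@np.linalg.inv(K).T*d[...,None]
P=c@T[:3,:3].T+T[:3,3]; P[d==0]=np.nan
for x in range(300,800,50):
  print(x,[ (lambda m: int(np.nanmax(P[...,2][m])) if m.any() else -1)((abs(P[...,0]-x)<25)&(abs(P[...,1]-y)<25)) for y in range(-450,350,50)])
```

```text
300 [57, 57, 58, 56, 62, 58, 21, 16, 27, 29, 6, 4, 6, 6, 6, 7]
350 [51, 53, 51, 50, 63, 59, 21, 16, 27, 28, 5, 19, 19, 24, 27, 27]
400 [51, 52, 51, 51, 64, 59, 15, 23, 6, 6, 7, 5, 6, 6, 6, 5]
450 [57, 58, 56, 56, 64, 58, 7, 6, 6, 5, 6, 112, 112, 113, 112, 110]
500 [56, 64, 62, 63, 63, 62, 6, 9, 5, 6, 106, 128, 15, 74, 42, 111]
550 [51, 62, 62, 63, 63, 62, 5, 7, 6, 160, 165, 294, 293, 293, 293, 293]
600 [52, 66, 62, 63, 63, 60, 6, 7, 8, 6, 195, 277, 276, 275, 277, 274]
650 [58, 62, 62, 62, 63, 59, 5, 6, 6, 6, 197, 204, 204, 203, 204, 201]
700 [72, 69, 65, 58, 54, 49, 45, 7, 7, 7, 7, 136, 134, 131, 134, 134]
750 [78, 43, 37, 33, 30, 27, 137, 170, 7, 7, 7, 6, 5, 6, 5, 5]
```

>>> drive_tool([
  [0, 0, -0.5, -1],
  [0, 0, -0.5, -1],
  [0, 0, 0, -1],
  [0, 0, 0, -1],
  [0, 0, 0, -1],
  [0, 0, 0, -1],
  [0, 0, 0, -1],
  [0, 0, 0, -1],
], hand=255)

```text
time: 0.77
tcp_pos: [248.0, -490.8, 285.9]
eef_rot: [0.834, 0.552, 0.0, -0.0]
contact_force: [-0.2, 0.6, 0.3]
opening: 0.2
```

>>> drive_tool([
  [0, 0, 0, -1],
  [0, 0, 0, -1],
  [0, 0, 0, -1],
  [0, 0, 0, -1],
  [0, 0, 0, -0.65],
  [0, 0, 0, 0],
])

```text
time: 1.27
tcp_pos: [248.0, -490.8, 285.9]
eef_rot: [0.706, 0.708, 0.0, -0.0]
contact_force: [0.4, -0.0, -0.7]
opening: 0.0
```

>>> drive_tool([
  [0.9, 0.57, 0, 0],
  [0.9, 0.57, 0, 0],
  [0.9, 0.57, 0, 0],
  [0.9, 0.57, 0, 0],
  [0.9, 0.57, 0, 0],
  [0.9, 0.57, 0, 0],
  [0.9, 0.57, 0, 0],
  [0.9, 0.57, 0, 0],
])

```text
time: 1.93
tcp_pos: [385.1, -273.3, 286.2]
eef_rot: [0.708, 0.706, -0.0, -0.0]
contact_force: [0.9, -0.6, 0.3]
opening: -0.2
```

>>> drive_tool([
  [0.9, 0.57, 0, 0],
  [0.9, 0.57, 0, 0],
  [0.9, 0.57, 0, 0],
  [0.9, 0.57, 0, 0],
  [0.9, 0.57, 0, 0],
  [0.9, 0.57, 0, 0],
  [0.9, 0.57, 0, 0],
  [0.5, 0.57, 0, 0],
])

```text
time: 2.6
tcp_pos: [521.6, -68.0, 286.4]
eef_rot: [0.707, 0.707, 0.0, -0.0]
contact_force: [1.1, -0.9, -0.7]
opening: 0.1
```

Next I'll move over the bar point (561, 5) and bring the fingertip to about 25 mm above it.

>>> drive_tool([
  [0.8, 0.45, 0.3, 0],
  [0.8, 0.45, 0.7, 0],
  [0.8, 0.4, 0.7, 0],
  [0, 0, 0.7, 0],
  [0, 0, 0.2, 0],
  [0, 0, 0, 0],
])

```text
time: 3.1
tcp_pos: [559.2, 1.6, 206.6]
eef_rot: [0.707, 0.707, -0.001, -0.001]
contact_force: [0.1, 1.1, 0.1]
opening: 0.1
```

Run:
```python
from workcell import arm
import cv2,numpy as np
print(arm.read_state()["tcp_pos"])
p,d=arm.camera("scene"); cv2.imwrite("pics/s1.png",cv2.resize(p[130:360,240:520,::-1],None,fx=2.6,fy=2.6))
p,d=arm.camera("wrist"); cv2.imwrite("pics/w1.png",p[:,:,::-1])
```

```text
[559.2451776    1.62213661 206.58284857]
```

View pics/s1.png

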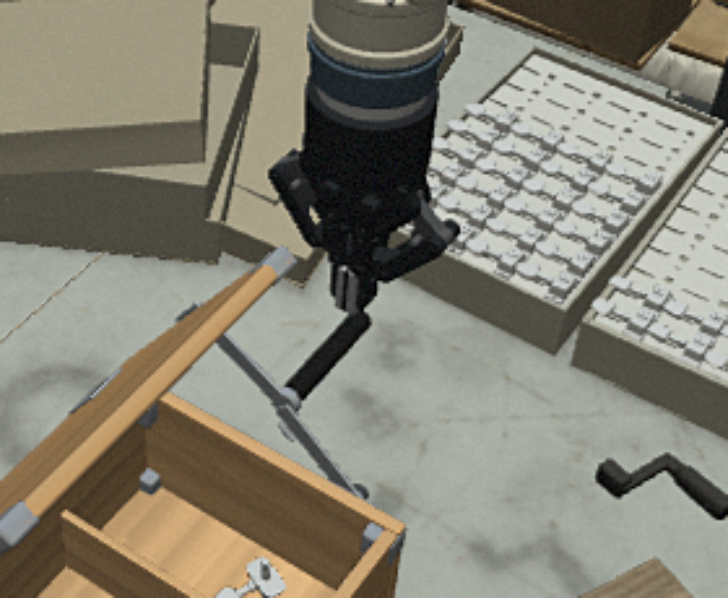

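View pics/w1.png

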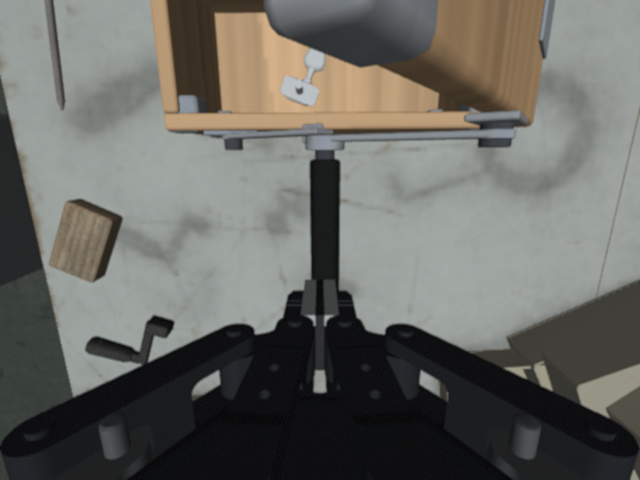

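>>> drive_tool([
  [0.2, 0.07, 0.3, 0],
  [0, 0, 0.2, 0],
  [0, 0, 0.15, 0],
  [0, 0, 0.1, 0],
  [0, 0, 0.1, 0],
  [0, 0, 0, 0],
])

```text
time: 3.7
tcp_pos: [562.0, 7.3, 182.2]
eef_rot: [0.707, 0.707, -0.0, -0.0]
contact_force: [0.3, 0.1, 1.2]
opening: 0.1
```

>>> drive_tool([
  [0, 0.05, 0.15, 0],
  [0, 0.05, 0.15, 0],
  [0, 0.05, 0.15, 0],
  [0, 0.05, 0.15, 0],
  [0, 0, 0, 0],
])

```text
time: 4.12
tcp_pos: [568.5, 7.4, 163.9]
eef_rot: [0.707, 0.707, -0.0, -0.0]
contact_force: [0.3, 0.3, 0.4]
opening: -0.1
```

>>> drive_tool([
  [0, 0.05, 0.15, 0],
  [0, 0.05, 0.15, 0],
  [0, 0.06, 0.15, 0],
  [0, 0.07, 0.15, 0],
  [0, 0.05, 0.1, 0],
  [0, 0, 0, 0],
  [0, 0, 0, 0],
])

```text
time: 4.7
tcp_pos: [576.8, 7.4, 143.4]
eef_rot: [0.707, 0.707, -0.0, -0.0]
contact_force: [-0.0, 0.6, 0.0]
opening: -0.4
```

Run:
```python
from workcell import arm
import cv2,numpy as np
print(arm.read_state()["tcp_pos"])
p,d=arm.camera("scene"); cv2.imwrite("pics/s2.png",cv2.resize(p[130:360,240:520,::-1],None,fx=2.6,fy=2.6))
```

```text
[576.84634736   7.39746032 143.39445894]
```

View pics/s2.png

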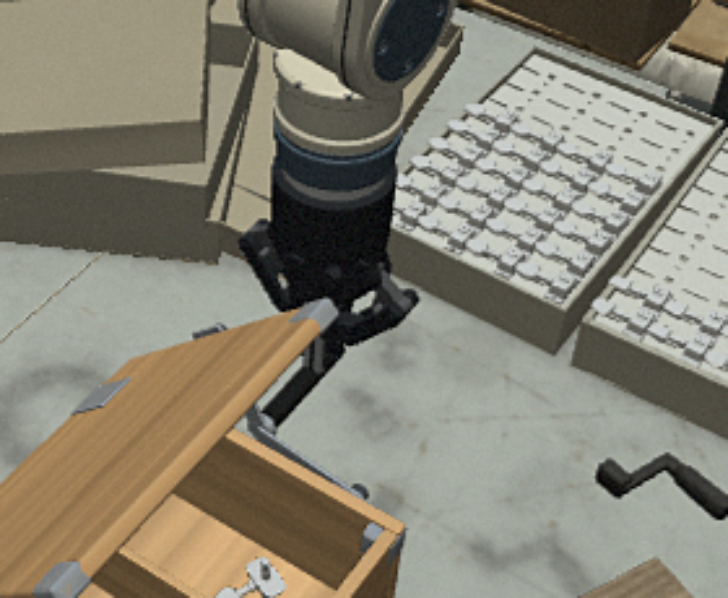

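The stay is broken: it has visibly folded and the lid is partly lowered. Now I'll rise and re-measure the lid.

>>> drive_tool([
  [-0.1, 0, -0.4, 0],
  [-0.1, 0, -0.8, 0],
  [-0.3, 0, -1, 0],
  [-0.3, 0, -1, 0],
  [-0.2, 0, -1, 0],
  [0, 0, -1, 0],
  [0, 0, -0.3, 0],
  [0, 0, 0, 0],
])

```text
time: 5.42
tcp_pos: [577.5, -22.8, 311.5]
eef_rot: [0.707, 0.707, 0.002, 0.002]
contact_force: [-0.1, 0.7, -0.2]
opening: 0.2
```

Run:
```python
from workcell import arm
import cv2,numpy as np
p,d=arm.camera("top"); cv2.imwrite("pics/t3.png",p[150:350,120:420,::-1].repeat(2,0).repeat(2,1)); np.save("top_d.npy",d)
from h import *
for u in (210,250):
  for v in (210,220,230,240,250,260,270,275,280,285,290):
    q=pt("top",u,v); print(u,v,q, np.degrees(np.arctan2(q[2]-110,673.5-q[0])-np.arcsin(14/np.hypot(q[2]-110,673.5-q[0]))).round(1))
```

```text
210 210 [670.2 294.3 132.2] 43.0
210 220 [646.8 288.1 156.2] 44.8
210 230 [624.9 282.6 177.2] 44.4
210 240 [603.8 276.9 198.9] 44.8
210 250 [584.2 272.3 216.5] 44.2
210 260 [565.4 267.8 233.5] 43.9
210 270 [547.2 262.8 252.9] 44.3
210 275 [538.6 261.1 259.3] 43.9
210 280 [530.1 259.3 266.1] 43.6
210 285 [532.7 309.6  58.2] -25.6
210 290 [522.9 310.6  53.1] -25.7
250 210 [668.7 218.2 133.9] 43.6
250 220 [645.7 214.3 156.6] 44.2
250 230 [623.6 210.4 179. ] 44.7
250 240 [603.  207.1 197.8] 44.1
250 250 [583.2 203.8 217.1] 44.1
250 260 [564.3 200.4 236.3] 44.3
250 270 [546.2 197.3 254.7] 44.5
250 275 [537.6 195.9 262.3] 44.3
250 280 [529.4 195.2 266.4] 43.6
250 285 [534.1 237.4  10.7] -40.2
250 290 [523.8 237.4   9.8] -38.3
```

View pics/t3.png

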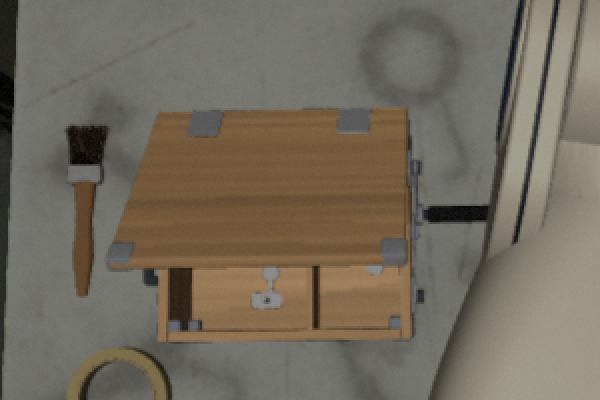

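>>> drive_tool([
  [0.6, 0, -0.8, 0],
  [0.9, -0.1, 0, 0],
  [1, -0.1, 0, 0],
  [1, -0.1, 0, 0],
  [1, -0.1, 0, 0],
  [1, -0.1, 0, 0],
  [1, -0.1, 0, 0],
  [0.85, -0.08, 0, 0],
])

```text
time: 6.13
tcp_pos: [555.2, 199.9, 330.6]
eef_rot: [0.706, 0.708, -0.001, -0.001]
contact_force: [0.0, 0.9, -0.2]
opening: 0.3
```

>>> drive_tool([
  [0, 0, 0.5, 0],
  [0, 0, 0.5, 0],
  [0, 0, 0.2, 0],
  [0, 0, 0, 0],
])

```text
time: 6.47
tcp_pos: [555.2, 197.9, 293.8]
eef_rot: [0.707, 0.708, -0.002, -0.001]
contact_force: [0.2, -0.2, 0.2]
opening: -0.1
```

>>> drive_tool([
  [0, 0, 0.2, 0],
  [0, 0, 0.2, 0],
  [0, 0, 0.15, 0],
  [0, 0, 0, 0],
])

```text
time: 6.8
tcp_pos: [555.9, 197.5, 279.4]
eef_rot: [0.707, 0.707, -0.0, -0.0]
contact_force: [-0.4, -0.0, 0.2]
opening: 0.1
```

>>> drive_tool([
  [-0.0, -0.12, 0.12, 0],
  [0, -0.18, 0.18, 0],
  [0, -0.18, 0.18, 0],
  [0, 0, 0, 0],
])

```text
time: 7.13
tcp_pos: [540.6, 197.7, 265.4]
eef_rot: [0.707, 0.707, -0.0, -0.0]
contact_force: [0.9, 0.8, -0.1]
opening: -0.3
```

>>> drive_tool([
  [0, -0.18, 0.2, 0],
  [0, -0.2, 0.25, 0],
  [0, -0.19, 0.27, 0],
  [0, -0.18, 0.28, 0],
])

```text
time: 7.47
tcp_pos: [518.9, 197.9, 236.1]
eef_rot: [0.707, 0.707, 0.0, 0.0]
contact_force: [0.1, -0.9, 3.0]
opening: 0.2
```

Run:
```python
from workcell import arm
import cv2,numpy as np
s=arm.read_state();print(s["tcp_pos"],s["contact_force"])
p,d=arm.camera("scene"); cv2.imwrite("pics/s4.png",p[:,:,::-1])
```

```text
[518.92824264 197.86634475 236.14370021] [ 0.12938364 -0.93802984  2.98683197]
```

View pics/s4.png

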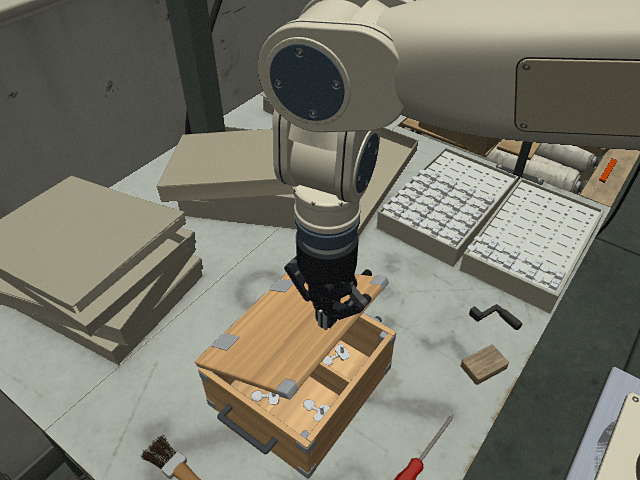

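>>> drive_tool([
  [0, -0.14, 0.24, 0],
  [0, -0.14, 0.3, 0],
  [0, -0.13, 0.3, 0],
  [0, -0.12, 0.3, 0],
  [0, -0.1, 0.3, 0],
  [0, -0.08, 0.3, 0],
])

```text
time: 8.02
tcp_pos: [497.7, 197.9, 183.3]
eef_rot: [0.707, 0.707, 0.0, 0.0]
contact_force: [-0.3, 0.5, 1.3]
opening: -0.2
```

>>> drive_tool([
  [0, -0.06, 0.3, 0],
  [0, -0.05, 0.25, 0],
  [0, -0.03, 0.2, 0],
  [0, -0.02, 0.15, 0],
  [0, 0, 0, 0],
])

```text
time: 8.43
tcp_pos: [492.8, 197.7, 155.7]
eef_rot: [0.707, 0.707, -0.001, -0.0]
contact_force: [0.9, 0.3, -0.5]
opening: -0.1
```

The lid is about 6 mm from shut, so I'll press in small steps until the force rises.

>>> drive_tool([
  [0, 0, 0.1, 0],
  [0, 0, 0.1, 0],
  [0, 0, 0, 0],
])

```text
time: 8.68
tcp_pos: [493.2, 197.8, 150.3]
eef_rot: [0.707, 0.707, -0.0, 0.0]
contact_force: [0.9, 0.9, -0.9]
opening: 0.1
```

>>> drive_tool([
  [0, 0, 0.05, 0],
  [0, 0, 0, 0],
])

```text
time: 8.85
tcp_pos: [493.2, 197.8, 149.1]
eef_rot: [0.707, 0.707, 0.0, 0.0]
contact_force: [-0.2, -0.9, -0.6]
opening: 0.0
```

>>> drive_tool([
  [0, 0, 0.05, 0],
  [0, 0, 0, 0],
])

```text
time: 9.02
tcp_pos: [493.3, 197.8, 149.0]
eef_rot: [0.707, 0.707, 0.001, 0.0]
contact_force: [-3.6, -1.8, 11.8]
opening: 0.3
```

>>> drive_tool([
  [0, 0, 0.05, 0],
  [0, 0, 0, 0],
])

```text
time: 9.18
tcp_pos: [493.3, 197.8, 148.9]
eef_rot: [0.707, 0.707, 0.001, 0.001]
contact_force: [-7.7, -2.1, 26.2]
opening: -0.2
```

The lid is against its stop: the force rises to 26 N with no further travel. I'll retreat and check.

>>> drive_tool([
  [0, 0, -0.2, 0],
  [0, 0, -0.5, 0],
  [0, 0, -1, 0],
  [0, 0, -1, 0],
  [-0.5, 0, -1, 0],
  [-1, 0, 0, 0],
  [-1, 0, 0, 0],
  [-1, 0, 0, 0],
])

```text
time: 9.85
tcp_pos: [493.2, 92.0, 257.8]
eef_rot: [0.706, 0.708, 0.0, 0.001]
contact_force: [0.6, -0.1, -0.0]
opening: 0.1
```

>>> drive_tool([
  [-1, 0, 0, 0],
  [-1, 0, 0, 0],
  [-1, 0, 0, 0],
  [-1, 0, 0, 0],
  [-1, 0, 0, 0],
  [-1, 0, 0, 0],
  [0, 0, 0, 0],
  [0, 0, 0, 0],
])

```text
time: 10.52
tcp_pos: [493.3, -88.6, 257.0]
eef_rot: [0.708, 0.706, -0.0, -0.0]
contact_force: [0.8, 0.5, 0.1]
opening: -0.0
```

Run:
```python
from workcell import arm
import cv2,numpy as np
s=arm.read_state();print(s["tcp_pos"],s["contact_force"],s["qvel"])
p,d=arm.camera("scene"); cv2.imwrite("pics/s5.png",p[:,:,::-1])
p,d=arm.camera("top"); cv2.imwrite("pics/t5.png",p[:,:,::-1]); np.save("top_d.npy",d)
from h import *
for u in (215,260,300):
  print([pt("top",u,v).tolist() for v in (215,250,300,316)])
```

```text
[493.27096439 -88.57698434 257.03388907] [0.77003277 0.45093732 0.05603139] [ 0.04328254 -0.00919625 -0.00812527  0.00412443  0.00749018  0.01696918]
[[661.9, 286.5, 124.5], [595.1, 285.6, 123.4], [501.4, 283.8, 123.7], [471.9, 283.3, 123.9]]
[[660.6, 200.6, 124.8], [594.0, 200.4, 123.5], [500.5, 199.7, 124.5], [471.1, 199.7, 123.3]]
[[659.4, 124.7, 125.5], [592.9, 125.0, 124.4], [499.7, 125.5, 123.1], [470.3, 125.6, 123.6]]
```

View pics/s5.png

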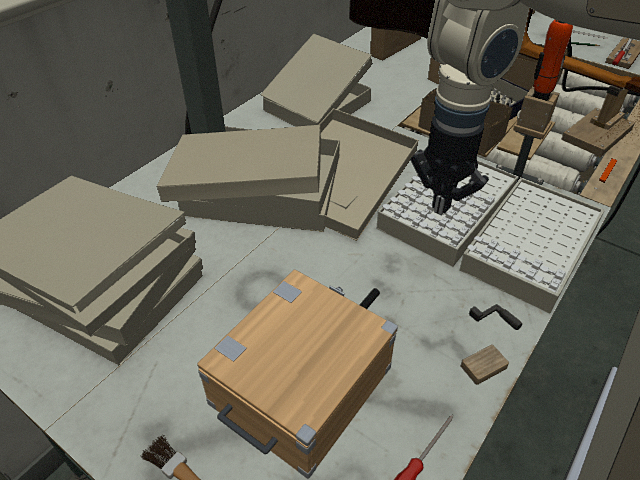

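View pics/t5.png

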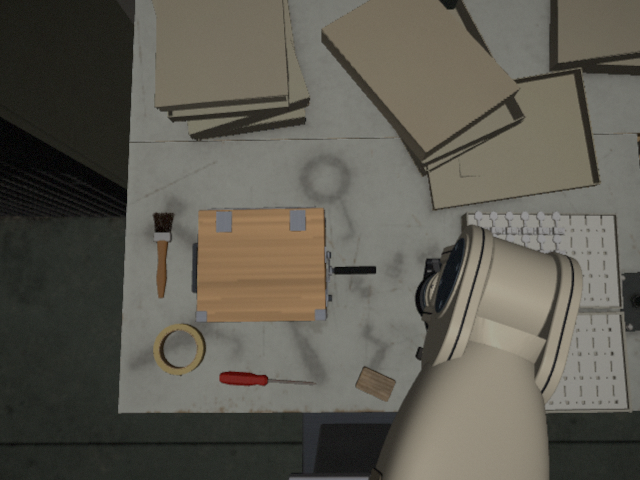

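The lid lies flat at z ≈ 124 from front to back, so it is fully shut. The bar has folded down and the robot is clear of everything.

```bash
python3 -c "
from workcell import arm
print(arm.finish_job())"
```

```text
the job is handed in; nothing more can be done
None
```

The stay is broken, the lid is shut, and I handed the job in at about 10.6 s; no verdict was reported.

**What I did:** I pressed the stay's bar down about 39 mm with the closed fingertips, following it towards the hinge. That broke the lock, and the lid came down to about 44°. I then pressed the lid's front down along its arc at roughly 0.6 rad/s on average, slowing near the rim. It closed against its stop with a fingertip force of about 26–27 N, and I backed the arm off.

**Last checks:**
- **Lid:** the upper face measured 123–125.5 mm high from front to back, against an expected 124 mm, so it is flat and fully shut.
- **Stay:** it looked folded, with the bar lowered beside the chest. I judged this from pictures and the lid position and did not measure the knuckle angle directly.
- **Contact:** the arm was well clear, with force readings at noise level (under 1 N).

No check failed or disagreed. The lid's peak speed was not measured directly.

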